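# Restack a nested bin on its ledges

### The job

One of the two grey bins has been nested down inside the other, close above the wax puck lying in the bottom one. Lift the top bin out, turn it half a turn and set it (do not drop it) back on the bottom bin so that it rests level on the ledges inside the bottom bin's rim instead of nesting. Leave the bottom bin where it stands with the puck in it, and leave the other things on the table alone.

Things in the scene. Friction and masses are not known exactly. Their poses are not given: they have to be found in the camera images.
- bin_top: upper of two identical grey plastic stack-nest bins, open on top, about 0.25 kg. Rim 130 (own x) x 170 mm (own y), floor 110 x 150 mm, 66 mm tall, walls 2.5 mm, leaning out. Origin: centre of underside, z up. Starts nested the same way round as the lower bin, origin 34 mm above its origin; lifts straight out freely (2.5 mm play). Its plain long side (own -x) carries a grip block at the rim
- top_grip (a point): middle of the top face of the top bin's grip block, at own (-67.5, 0, 66) mm. Block upright, 10 mm thick (own x), 74 mm long (y), 30 mm tall; pinch it from above across its thickness, one finger inside the bin, one outside, fingertips up to 26 mm below its top (inside, a small shelf is 28 mm down; outside, while nested, the lower bin's rim is 34 mm down)
- bin_low: bottom bin, same shape as the top bin, loose on the table, 0.35 kg; origin and axes likewise, own x pointing away from the robot within 25 degrees. Four ledges inside its walls: two on the long side at +x (y = +40, -40 mm), one on each end wall (x = -22 mm). Notches in the foot of each bin lie below its ledges, so bins the same way round nest
- low_grip (a point): middle of the top face of the bottom bin's grip block, at own (-67.5, 0, 66) mm; when properly stacked, the top bin's block is on the opposite long side
- puck: pale yellow round wax puck, 66 mm across, 14 mm thick, lying on the floor of the bottom bin, hidden under the nested bin; origin at the centre of its underside
- tin_white: bystander: round white pigment tin, 74 mm across, 19 mm tall; origin at the centre of its underside
- wax_slab: bystander: pale yellow wax block 108 x 158 x 30 mm; origin at the centre of its underside
- low_ledges (a point): point on the bottom bin's own z axis at the height of its ledge tops, 56 mm above its underside and 10 mm below its rim (ledges 24 mm wide, 16 mm deep). Turned half a turn about z, the top bin's floor misses the notches and rests on the ledges: its origin is then at this point, with 5 to 6 mm of sideways play all round

How it is judged:
By the outcome, as a careful person would: the job done as asked, in the order asked, and still so for the second after the job is handed in, with the robot touching nothing.
It also fails if it takes over 42 s, if anything falls off the work surface, if the arm or the gripper's body presses on something with over 40 N, if the wrist force passes 120 N, or if a joint passes its speed limit or range.

### The arm

A 7-joint arm with a two-finger parallel gripper is mounted at the origin on a cart in front of the work surface, level with it; the furniture and walls round the work are solid. World frame = base frame: x ahead of the robot, y to its left, z up, the work surface at z = 0. Lengths are in mm, angles in rad, forces in N, time in s.
With the tool pointing down it reaches from about 400 to 925 mm from the base axis. Payload 4.1 kg.
Tool frame: the origin (TCP) lies at the very end of the fingers, on their centre line; the grasp point (between the pads) lies 19 mm behind it (arm.grip_depth is the distance from the TCP to the grasp point, in mm); z points along the fingers, y is the direction in which the jaws open and shut (so a half turn about z gives the same grasp; the last joint's range is limited). The gripper opens to 85 mm and grips with 20 to 120 N. Pads are 22 mm wide; open, the fingers measure 114 mm over their backs; the gripper's body (76 mm by 85 mm) begins 54 mm behind the grasp point. The pads swing forward as they close: fully open they stand 13 mm farther back than shut.
Start: joints at [1.041, 0.398, 0.045, 1.537, -0.019, 1.207, -0.051], TCP at [271.478, -590.629, 231.347] pointing down, gripper open.
Joint ranges: [-2.82, 2.82], [-0.49, 2.23], [-1.37, 1.46], [0, 2.46], [-1.36, 4.5], [0.23, 2], [-2.94, 2.94]. Speed limits (rad/s): [2.57, 2.57, 3.14, 3.14, 3.14, 3.14, 3.14].

### API

Orientations are given as a unit quaternion [x, y, z, w].
In Python, from plant import arm, kin, status, viewer gives the robot as it stands. Calls block until the motion is done:
- arm.move_to(position, orientation): joint-space move of the TCP to a pose.
- arm.move_linear(position, orientation=None, rate=150): straight line of the TCP; orientation=None keeps the orientation; rate is the mean speed in mm/s.
- arm.move_joints(angles): joint-space move.
- arm.gripper_to(opening, newtons=None): finger opening in mm; newtons is the grip in N (None keeps the last); returns when the fingers have stopped.
- arm.wait(seconds).
- kin.inverse_kinematics(position, orientation): joint angles nearest the present ones, or None.
- status.sense(): the state.
- viewer.read_camera(name): name is "scene" or "side" or "wrist"; returns the picture (420x560x3 uint8, red, green, blue); there is no depth.
- viewer.get_calibration(name): a dict with "fx", "fy", "cx", "cy" (pixels), "k1" (the pictures are not rectified: a ray, as slopes to the right and down, at radius r is drawn at 1 + k1 r^2 times it, then the intrinsics apply), "rvec" (rotation vector, rad) and "tvec" (3), from world to camera coordinates, as OpenCV has them; the wrist camera has in their place "mount" (4x4, takes a point from camera to tool coordinates, whose origin is the TCP and whose axes are the flange's). Camera axes: x right, y down, z forward; pixel columns grow to the right and rows downward; lengths in mm; the calibration is good to about 2 mm. A picture is of the moment at which its call begins: read the wrist's pose just before it. get_calibration takes no time and is no camera call.
A pose or a line that the arm cannot do raises arm.IKError and nothing moves.
- arm.hand_in(): hands the job in, once; it reports no verdict.
The state is a dict: "t": time; "joints": joint angles; "joint_vel": joint speeds; "effort": joint torques, N m; "ee_pos": TCP position; "orientation": TCP orientation; "contact_force": force on the tool from outside, world axes, zero at the start; "ft_torque": the same for the moment, N m; "opening": finger opening in mm.
Only numpy, scipy, OpenCV 4.12 (cv2) and the standard library are available. Lean on these libraries where they do the work, as an engineer would, in place of code of your own. Each camera call takes 0.05 s, during which the arm holds its last target.

## Working session

There is one attempt and no reset: what is moved stays moved. The work goes in short steps, each a Python script; the robot and the scene stay as the last script left them, time stands still between calls to the robot, and variables do not carry over. Pictures are saved under pics/ and viewed, and the job is handed in when it is done.

```bash
ls; mkdir -p pics; python3 - <<'E'
from plant import arm, kin, status, viewer
import cv2
for n in ["scene","side","wrist"]:
    im=viewer.read_camera(n); cv2.imwrite(f"pics/a_{n}.png",im[:,:,::-1]); 
    c=viewer.get_calibration(n); print(n,{k:(v.tolist() if hasattr(v,'tolist') else v) for k,v in c.items()})
s=status.sense(); print(s)
E
```

```text
pics
scene {'fx': 444.90468939773103, 'fy': 444.90468939773103, 'cx': 286.85959133972415, 'cy': 200.15850915671743, 'k1': -0.14827154607135734, 'rvec': [1.2494850967657303, -2.367555068591071, 0.8611377188987478], 'tvec': [308.1337807703852, 494.1060819087074, 552.9544934081533]}
side {'fx': 455.2482027422234, 'fy': 455.2482027422234, 'cx': 273.49759232455307, 'cy': 199.77593591854554, 'k1': -0.142362116641255, 'rvec': [1.9827965374402505, -0.16406502481054674, 0.11181618124882481], 'tvec': [-629.6614218123211, 92.49109930974235, 919.6953351505105]}
wrist {'fx': 315.94937493200763, 'fy': 315.94937493200763, 'cx': 273.69880462582717, 'cy': 210.1463225678844, 'k1': -0.03924343665628467, 'mount': [[0.0001967941948957006, -0.9516969054561497, -0.30703902262942373, 80.15780423888302], [0.9999998972588886, 6.190732046787377e-05, 0.00044905422177855407, 1.3911260901479094], [-0.00040835555007866616, -0.30703907945515757, 0.951696819860754, -143.04186309639522], [0.0, 0.0, 0.0, 1.0]]}
{'t': 0.15, 'joints': array([ 1.04098289,  0.39902238,  0.04503429,  1.53757598, -0.01872478,
        1.20696035, -0.05069252]), 'joint_vel': array([ 5.73232739e-05, -3.27064122e-03,  1.07436441e-03, -4.85219209e-03,
       -6.93522678e-05,  1.51566544e-03,  2.22272529e-04]), 'effort': array([ 1.67946175e-03, -4.75564170e+01,  1.36683181e+00, -2.54512775e+01,
        1.17674193e-02,  6.51325608e-03,  3.11177494e-06]), 'ee_pos': array([ 271.27478763, -590.1385079 ,  230.50834558]), 'orientation': array([ 9.76876888e-01,  2.13801189e-01, -2.04576126e-04, -7.44662435e-04]), 'contact_force': array([-0.09061023,  0.38924213,  0.07396101]), 'ft_torque': array([ 0.08368465, -0.02549158,  0.00794936]), 'opening': 85.32727596694617}
```

View pics/a_scene.png

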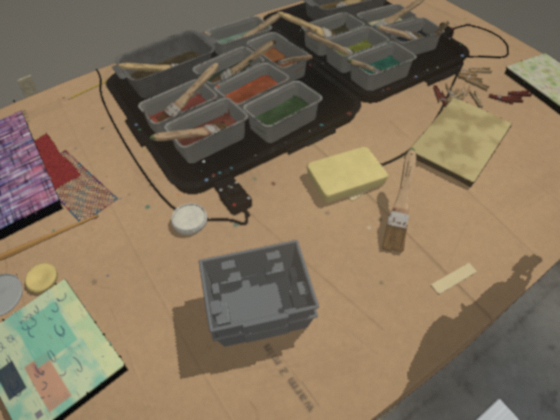

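View pics/a_side.png

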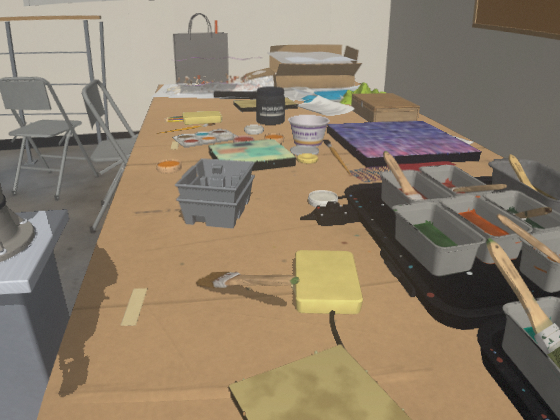

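View pics/a_wrist.png

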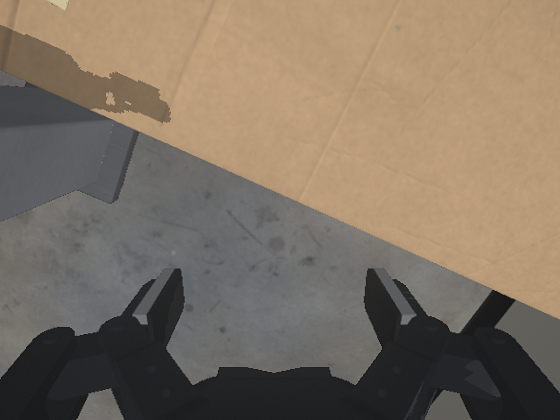

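The scene picture shows the nested bins around (258,290), the tin at (189,220) and the slab at (347,174). In the side picture the bins are at (215,190). I'll write ray helpers, get the rough position and enlarge the bins.

```bash
cat > h.py <<'E'
import numpy as np, cv2
from scipy.spatial.transform import Rotation as R
from plant import arm, kin, status, viewer
def cam(name, s=None):
    c=viewer.get_calibration(name); K=np.array([[c['fx'],0,c['cx']],[0,c['fy'],c['cy']],[0,0,1]])
    d=np.array([c['k1'],0,0,0.])
    if name=='wrist':
        s=s or status.sense()
        T=np.eye(4);T[:3,:3]=R.from_quat(s['orientation']).as_matrix();T[:3,3]=s['ee_pos']
        M=T@np.array(c['mount']); Rc=M[:3,:3].T; t=-Rc@M[:3,3]
    else:
        Rc=cv2.Rodrigues(np.array(c['rvec'],float))[0]; t=np.array(c['tvec'],float)
    return K,d,Rc,t
def ray(c,uv):
    K,d,Rc,t=c
    p=cv2.undistortPoints(np.array(uv,float).reshape(-1,1,2),K,d)[:,0]
    v=np.c_[p,np.ones(len(p))]@Rc
    return -Rc.T@t, v/np.linalg.norm(v,axis=1)[:,None]
def onplane(c,uv,z):
    o,v=ray(c,uv); return o+v*((z-o[2])/v[:,2])[:,None]
def proj(c,P):
    K,d,Rc,t=c
    return cv2.projectPoints(np.array(P,float).reshape(-1,3),cv2.Rodrigues(Rc)[0],t,K,d)[0][:,0]
def tri(ca,a,cb,b):
    o1,v1=ray(ca,[a]);o2,v2=ray(cb,[b]);v1=v1[0];v2=v2[0]
    A=np.c_[v1,-v2];s=np.linalg.lstsq(A,o2-o1,rcond=None)[0]
    p=o1+s[0]*v1;q=o2+s[1]*v2
    return (p+q)/2,np.linalg.norm(p-q)
def down(yaw):  # tool y axis (jaw dir) at angle yaw in world, z down
    y=np.array([np.cos(yaw),np.sin(yaw),0]);z=np.array([0,0,-1.]);x=np.cross(y,z)
    return R.from_matrix(np.c_[x,y,z]).as_quat()
def crop(im,r,f,fn):
    x,y,w,h=r; cv2.imwrite(fn,cv2.resize(im[y:y+h,x:x+w,::-1],None,fx=f,fy=f,interpolation=cv2.INTER_CUBIC))
E
python3 - <<'E'
from h import *
im=cv2.imread('pics/a_scene.png')[:,:,::-1]; crop(im,(180,225,160,130),5,'pics/b_scene.png')
im=cv2.imread('pics/a_side.png')[:,:,::-1]; crop(im,(165,145,110,90),6,'pics/b_side.png')
c=cam('scene'); print(onplane(c,[(258,290),(202,262),(298,243)],100)); print(onplane(c,[(189,220)],19),onplane(c,[(347,165)],30))
E
```

```text
[[507.82330458  83.39012499 100.        ]
 [607.37639247 134.45169621 100.        ]
 [547.14895051 -23.76321288 100.        ]]
[[767.16384012  96.55809699  19.        ]] [[ 697.75689746 -265.87901602   30.        ]]
```

View pics/b_scene.png

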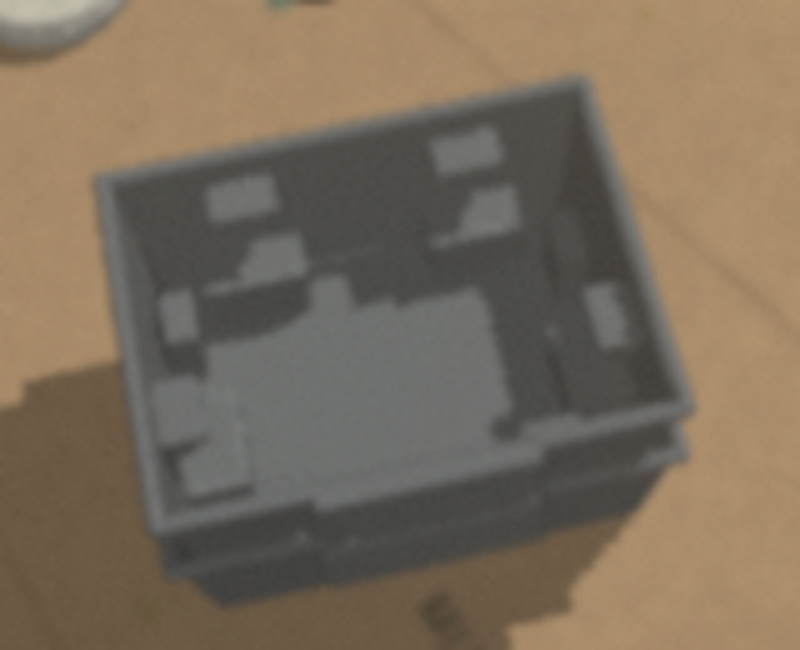

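View pics/b_side.png

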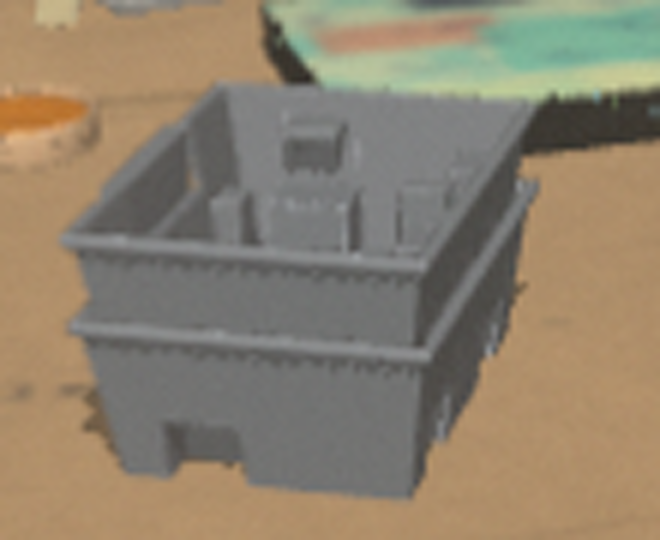

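The corners of the upper rim in the scene picture are near (200,260.6), (297.6,241), (318,306.6) and (211,331). The grip block is the bump on the near side. I'll cast these to z=100.

```bash
python3 - <<'E'
from h import *
c=cam('scene'); p=onplane(c,[(200,260.6),(297.6,241),(318,306.6),(211,331)],100)[:,:2]; print(p)
print([np.linalg.norm(p[i]-p[(i+1)%4]) for i in range(4)], p.mean(0))
x=(p[0]+p[1]-p[2]-p[3]);y=(p[0]+p[3]-p[1]-p[2]);print(np.degrees(np.arctan2(x[1],x[0])),np.degrees(np.arctan2(y[1],y[0]))-90)
s=cam('side')
# side: rim corners crop/6+(165,145)
q=onplane(s,[(165+65/6,145+240/6),(165+425/6,145+270/6),(165+535/6,145+103/6),(165+218/6,145+88/6)],100)[:,:2];print(q,q.mean(0))
E
```

```text
[[611.84019326 136.01701572]
 [551.04373858 -25.6393275 ]
 [428.61091343  20.64849422]
 [487.54615222 181.69345353]]
[np.float64(172.71068931733262), np.float64(130.89063799565895), np.float64(171.4900617857434), np.float64(132.42109201283415)] [519.76024937  78.17990899]
-20.442291532856856 -20.35633803705842
[[430.79395072  11.52065179]
 [553.84488823 -36.27857471]
 [613.12843125 129.60340512]
 [488.05987035 169.17252215]] [521.45678514  68.50450109]
```

Yaw is about -20.4° and the sizes agree (172 x 131 against 170 x 130). The side view puts the centre's y about 10 mm off, so I'll check with the wrist camera over the bin. First I'll check that both poses are reachable.

```bash
python3 - <<'E'
from h import *
yaw=np.radians(-20.4); C=np.array([520,75.]); u=np.array([np.cos(yaw),np.sin(yaw)])
for k in (0,180,-180):
  for z in (78,200,280):
    j=kin.inverse_kinematics([*(C-67.5*u),z],down(yaw+np.radians(k))); print('grasp',k,z,None if j is None else np.round(j,2))
    j=kin.inverse_kinematics([*(C+67.5*u),z],down(yaw+np.radians(180-k))); print('place',k,z,None if j is None else np.round(j,2))
E
```

```text
grasp 0 78 [ 0.36  0.34 -0.77  2.1   0.33  0.82 -0.96]
place 0 78 [ 0.66  0.73 -1.16  1.82  0.75  1.11  2.02]
grasp 0 200 [ 0.39  0.14 -0.75  1.98  0.11  1.06 -0.77]
place 0 200 [ 0.68  0.53 -1.15  1.71  0.51  1.24  2.19]
grasp 0 280 [ 0.42  0.06 -0.75  1.87  0.04  1.23 -0.7 ]
place 0 280 [ 0.69  0.44 -1.15  1.61  0.41  1.36  2.27]
grasp 180 78 [ 0.64  0.49 -1.15  2.1   0.57  0.92  1.95]
place 180 78 [ 0.25  0.49 -0.53  1.83  0.31  0.9  -0.78]
grasp 180 200 [ 0.73  0.23 -1.15  1.97  0.23  1.09  2.26]
place 180 200 [ 0.3   0.35 -0.58  1.72  0.21  1.13 -0.7 ]
grasp 180 280 [ 0.8   0.11 -1.17  1.86  0.1   1.24  2.39]
place 180 280 [ 0.32  0.29 -0.6   1.62  0.17  1.29 -0.67]
grasp -180 78 [ 0.64  0.49 -1.15  2.1   0.57  0.92  1.95]
place -180 78 [ 0.25  0.49 -0.53  1.83  0.31  0.9  -0.78]
grasp -180 200 [ 0.73  0.23 -1.15  1.97  0.23  1.09  2.26]
place -180 200 [ 0.3   0.35 -0.58  1.72  0.21  1.13 -0.7 ]
grasp -180 280 [ 0.8   0.11 -1.17  1.86  0.1   1.24  2.39]
place -180 280 [ 0.32  0.29 -0.6   1.62  0.17  1.29 -0.67]
```

```bash
python3 - <<'E'
from h import *
yaw=np.radians(-20.4)
arm.move_to([505,80,290],down(yaw))
s=status.sense(); im=viewer.read_camera('wrist'); cv2.imwrite('pics/w1.png',im[:,:,::-1])
import pickle; pickle.dump(s,open('w1.pkl','wb')); print(s['t'],s['ee_pos'],np.abs(s['joint_vel']).max())
E
```

```text
2.675 [505.33527507  78.60342878 289.78924094] 0.0033128161242427867
```

View pics/w1.png

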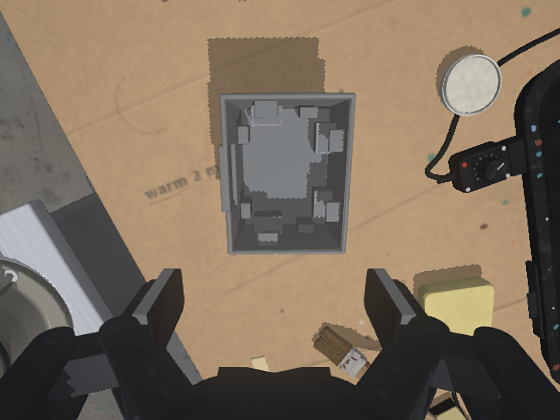

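The wrist view shows the rim with corners near (221,94), (355,94), (347,254) and (228,254), and the block on the left at (229,178). I'll measure the edges more finely.

```bash
python3 - <<'E'
from h import *
im=cv2.imread('pics/w1.png'); crop(im[:,:,::-1],(205,80,165,185),3.2,'pics/w1c.png')
E
```

```text
(no output)
```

View pics/w1c.png

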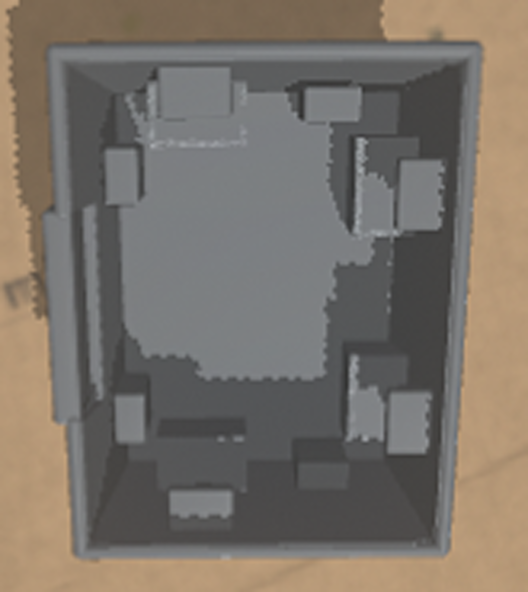

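```bash
python3 - <<'E'
from h import *
import pickle
s=pickle.load(open('w1.pkl','rb')); c=cam('wrist',s)
px=lambda L:np.array(L)/3.2+np.array([205,80])-0.34
p=onplane(c,px([(48,44),(481,43),(449,556),(76,557)]),100)[:,:2]
print(p); print([np.linalg.norm(p[i]-p[(i+1)%4]) for i in range(4)], p.mean(0))
x=(p[1]+p[2]-p[0]-p[3]);y=(p[0]+p[1]-p[2]-p[3]);print(np.degrees(np.arctan2(x[1],x[0])),np.degrees(np.arctan2(y[1],y[0]))-90)
b=onplane(c,px([(45,210),(57,420)]),100)[:,:2]
a=np.radians(-20.3);u=np.array([np.cos(a),np.sin(a)]);v=np.array([-u[1],u[0]])
print('block outer own',[( (q-p.mean(0))@u,(q-p.mean(0))@v) for q in b])
cs=cam('side')
print('side pred',proj(cs,np.c_[p,np.full(4,100)]))
for n in ['side','scene']: cv2.imwrite('pics/c_%s.png'%n,viewer.read_camera(n)[:,:,::-1])
# scene/wrist triangulate
cc=cam('scene')
for a_,b_ in zip([(487.5,0)]*0,[]):pass
w=px([(48,44),(481,43),(449,556),(76,557)]); sc=[(200,260.6-0),(0,0),(0,0),(0,0)]
scp=[(200,260.6),(297.6,241),(318,306.6),(211,331)]
sdp=np.array([(218,88),(535,103),(425,270),(65,240)])/6+np.array([165,145])
# own order wrist: [ -x+y, +x+y, +x-y, -x-y]; scene order: [+x+y,+x-y,-x-y,-x+y]; 
ow=[3,0,1,2]
for i in range(4):
    print('wrist-scene',tri(c,w[i],cc,scp[ow[i]]),'wrist-side',tri(c,w[i],cs,sdp[i]))
E
```

```text
[[489.63331692 184.0457484 ]
 [615.92673335 137.24213325]
 [556.19004175 -27.57777918]
 [429.31641701  19.55987938]]
[np.float64(134.6870648096871), np.float64(175.31136830234954), np.float64(135.34724049022768), np.float64(175.19626001475189)] [522.76662726  78.31749546]
-20.35809665059552 -20.030120708190154
block outer own [(np.float64(-71.43032915495816), np.float64(36.59307460523507)), (np.float64(-71.30305859620105), np.float64(-35.25368780294034))]
side pred [[201.84168956 157.71118578]
 [254.91179727 161.0786629 ]
 [236.57872229 188.32840998]
 [175.24287676 183.6441879 ]]
wrist-scene (array([488.94729591, 182.87148554,  97.97669302]), np.float64(2.858898344582161)) wrist-side (array([488.50412194, 184.58412019,  94.74058369]), np.float64(0.8187190847654483))
wrist-scene (array([617.62615631, 135.78922254,  91.72773504]), np.float64(2.278104907743257)) wrist-side (array([615.25821856, 137.197226  ,  97.614029  ]), np.float64(2.4287322397986837))
wrist-scene (array([556.37196692, -30.47238292,  91.7707476 ]), np.float64(2.771821547276749)) wrist-side (array([555.39697781, -29.07370572,  97.05853832]), np.float64(1.9595143344146768))
wrist-scene (array([429.05361046,  19.7853602 ,  99.11860261]), np.float64(1.07290632482305)) wrist-side (array([429.48463108,  18.61187322,  97.47596443]), np.float64(1.8513271370833648))
```

The views agree to within a few mm: centre about (521.5,78.2), yaw -20.3°, rim height about 97. I'll go above the block and look before pinching.

```bash
cat >> h.py <<'E'
A=np.radians(-20.3);U=np.array([np.cos(A),np.sin(A)]);V=np.array([-U[1],U[0]]);C=np.array([521.5,78.2])
def snap(n,fn):
    s=status.sense(); im=viewer.read_camera(n); cv2.imwrite('pics/'+fn,im[:,:,::-1]); return s,im
E
python3 - <<'E'
from h import *
g=C-67.5*U
arm.gripper_to(50,30)
arm.move_to([*g,150],down(A)); arm.move_linear([*g,112],rate=80)
s,im=snap('wrist','w2.png'); print(s['t'],g,s['ee_pos'],s['opening'],R.from_quat(s['orientation']).as_matrix()[:,1])
import pickle; pickle.dump(s,open('w2.pkl','wb'))
E
```

```text
4.5417 [458.19249691 101.61815648] [458.49369123 101.7637754  112.12676935] 49.78918151178577 [ 9.37894737e-01 -3.46919933e-01  1.48273565e-04]
```

View pics/w2.png

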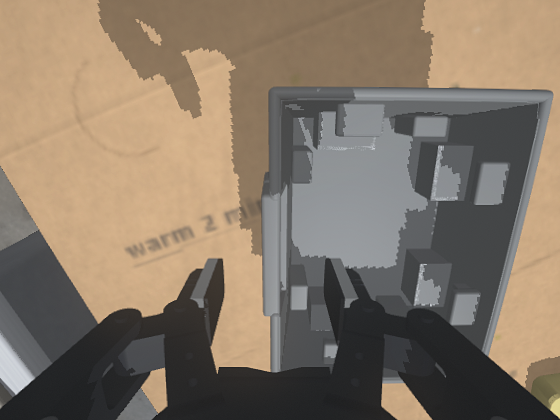

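The block spans columns 264 to 283 and rows 178 to 315. The fingertips are at columns 219 and 327 (middle 273), so the jaws are centred. I'll check numerically, then descend and pinch.

```bash
python3 - <<'E'
from h import *
import pickle
c=cam('wrist',pickle.load(open('w2.pkl','rb')))
p=onplane(c,[(264,178),(263,315),(281,315),(271,89),(551,92)],100)[:,:2]; g=C-67.5*U
print([(round((q-g)@U,1),round((q-g)@V,1)) for q in p])
E
```

```text
[(np.float64(-2.5), np.float64(45.7)), (np.float64(-3.9), np.float64(-35.1)), (np.float64(6.6), np.float64(-35.1)), (np.float64(1.1), np.float64(87.6)), (np.float64(134.6), np.float64(88.1))]
```

```bash
python3 - <<'E'
from h import *
C=C+0.8*U+1.5*V; g=C-67.5*U; print(C,g)
q=down(A)
arm.move_linear([*g,112],q,rate=60); arm.move_linear([*g,77],q,rate=60)
s0=status.sense(); print(s0['ee_pos'],s0['contact_force'])
arm.gripper_to(0,70)
s=status.sense(); print(s['t'],s['ee_pos'],s['contact_force'],s['ft_torque'],s['opening'])
snap('wrist','w3.png'); snap('side','s3.png')
E
```

```text
[522.77071463  79.32928488] [459.46321154 102.74744136]
[459.55382723 102.90146243  76.96449383] [ 0.46268258  0.30068506 -0.4152965 ]
6.0167 [459.32655301 102.92239797  77.45515159] [-2.58913312 -0.06250122  5.22138309] [ 0.01903594  0.53914468 -0.00061508] 8.365673285919936
```

View pics/w3.png

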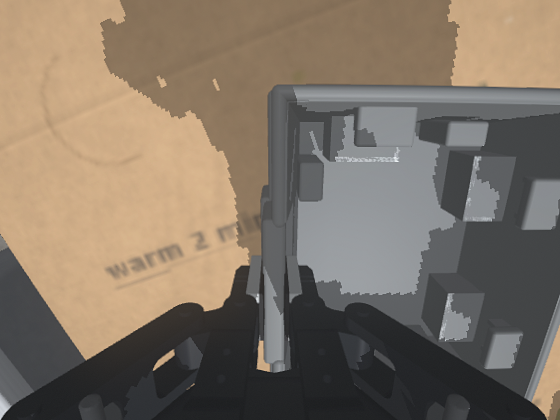

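View pics/s3.png

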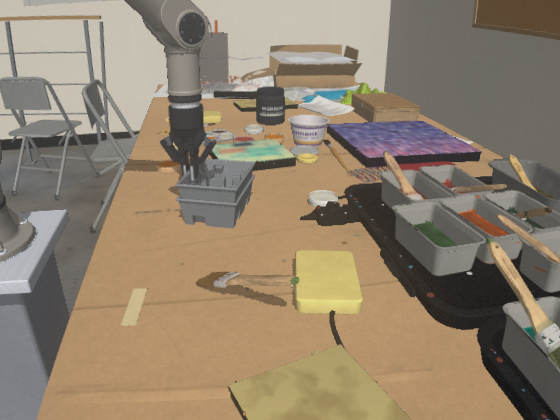

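The fingers straddle the block at (275,300), with the opening stopped at about 8.4 mm. I'll lift slowly and watch the force.

```bash
python3 - <<'E'
from h import *
C=C+0.8*U+1.5*V; g=C-67.5*U; q=down(A)
for z in (97,125,200):
    arm.move_linear([*g,z],q,rate=60 if z<190 else 100)
    s=status.sense(); print(s['t'],s['ee_pos'],s['contact_force'],s['ft_torque'],s['opening'])
s,_=snap('wrist','w4.png'); snap('side','s4.png'); snap('scene','c4.png')
for z in (280,260,240):
  for dy in (0,):
    print(kin.inverse_kinematics([*(C+67.5*U),z],down(A+np.pi)))
E
```

```text
6.6 [459.58461675 102.59917559  97.22918329] [ 0.05898876 -0.1590066  -2.79206204] [ 0.04337983  0.20222457 -0.01418431] 9.130678660647296
7.2167 [459.46017017 102.62805996 125.15223871] [ 0.53009947  0.24879532 -2.30323478] [0.00951068 0.1911125  0.01209384] 9.031210091515177
8.1167 [458.86034282 102.5112318  199.34570983] [ 0.11624507 -0.01955854 -2.77302742] [ 0.08644459  0.21723796 -0.0522658 ] 8.585665606772812
[ 0.67908498  0.45176825 -1.15438858  1.60039436  0.41999165  1.36624785
  2.26201489]
[ 0.6777807   0.47086816 -1.15431556  1.62864068  0.44095817  1.33384578
  2.24468395]
[ 0.67583131  0.49200751 -1.15431688  1.65533804  0.46454231  1.30275066
  2.22553314]
```

View pics/s4.png

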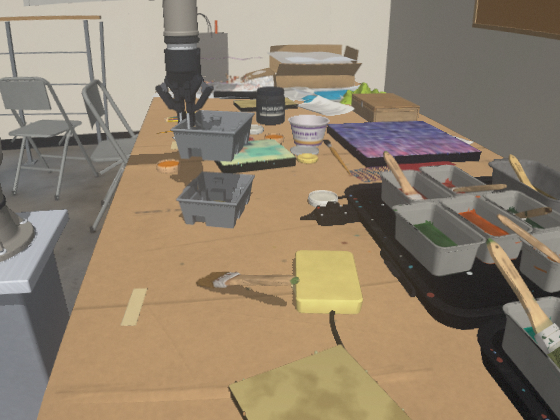

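View pics/c4.png

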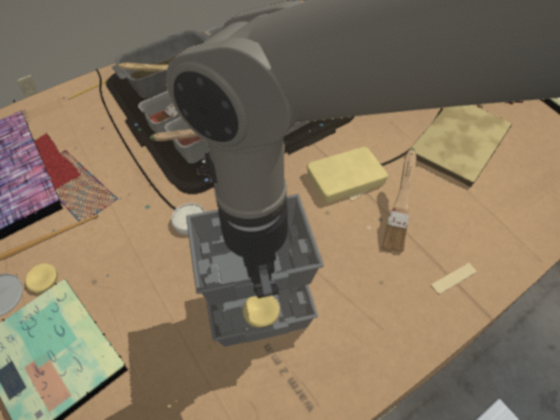

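View pics/w4.png

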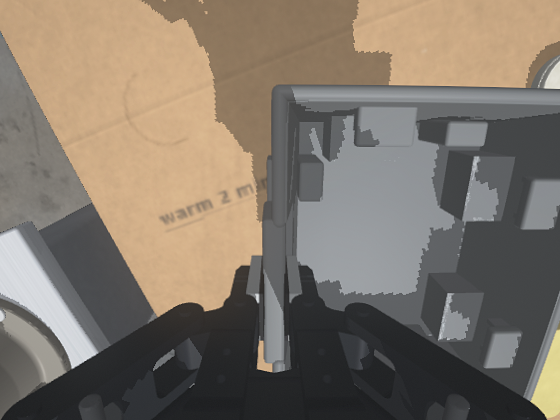

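The top bin came out cleanly (3 N). The puck shows in the bottom bin at scene (262,311), and the bottom bin looks unmoved. I'll turn it about its own centre in steps at z=260.

```bash
python3 - <<'E'
from h import *
C=C+0.8*U+1.5*V
ths=np.radians([0,30,60,90,120,150,180]); Z=245
P=[]
for t in ths:
    a=A+t; P.append(([*(C-67.5*np.array([np.cos(a),np.sin(a)])),Z],down(a)))
js=[kin.inverse_kinematics(*p) for p in P]
for j in js: print(None if j is None else np.round(j,2))
if all(j is not None for j in js):
    arm.move_linear(P[0][0],rate=100)
    for p in P[1:]:
        arm.move_to(*p)
    s=status.sense(); print(s['t'],s['ee_pos'],s['joints'],s['contact_force'],s['ft_torque'],s['opening'])
    snap('wrist','w5.png'); snap('side','s5.png'); snap('scene','c5.png')
E
```

```text
[ 0.36  0.1  -0.71  1.91  0.07  1.16 -0.73]
[ 0.46  0.08 -0.74  1.93  0.06  1.15 -0.12]
[ 0.54  0.1  -0.75  1.91  0.08  1.16  0.45]
[ 0.6   0.17 -0.8   1.85  0.13  1.17  0.97]
[ 0.64  0.27 -0.89  1.78  0.22  1.2   1.43]
[ 0.66  0.37 -1.    1.7   0.33  1.25  1.85]
[ 0.68  0.49 -1.15  1.65  0.46  1.31  2.23]
12.2 [585.435204    55.3265472  244.88831147] [ 0.56063011  0.40657196 -0.95589113  1.65236262  0.34643201  1.2649467
  2.31943933] [-0.35491782  0.16013848 -2.95272429] [-0.07790656 -0.17067148  0.03336681] 8.30569497412728
```

View pics/s5.png

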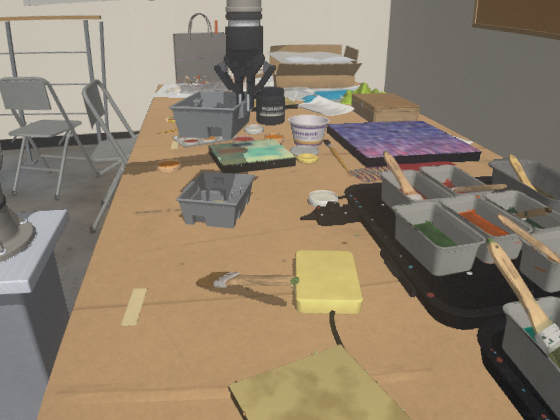

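View pics/c5.png

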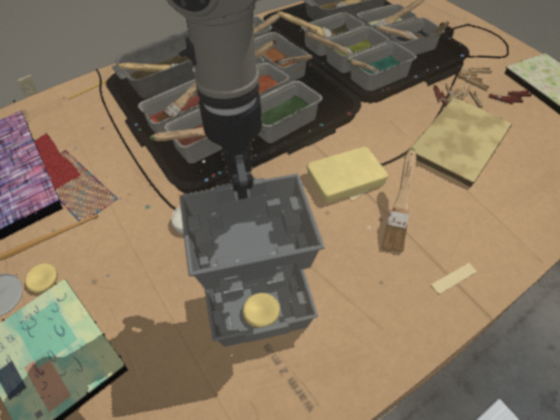

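View pics/w5.png

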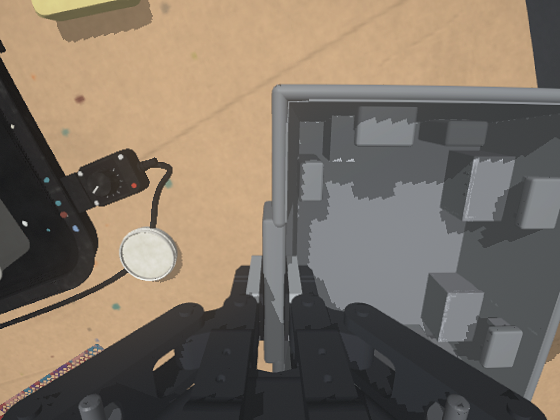

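The bin has turned and is still firmly held (same place in the hand). The bottom bin with the puck shows clearly. Next I'll measure both bins' corners in the fixed views before lowering.

```bash
python3 - <<'E'
from h import *
im=cv2.imread('pics/c5.png')[:,:,::-1]; crop(im,(170,165,160,185),3.2,'pics/d_c.png')
im=cv2.imread('pics/s5.png')[:,:,::-1]; crop(im,(165,80,100,150),4,'pics/d_s.png')
E
```

```text
(no output)
```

View pics/d_c.png

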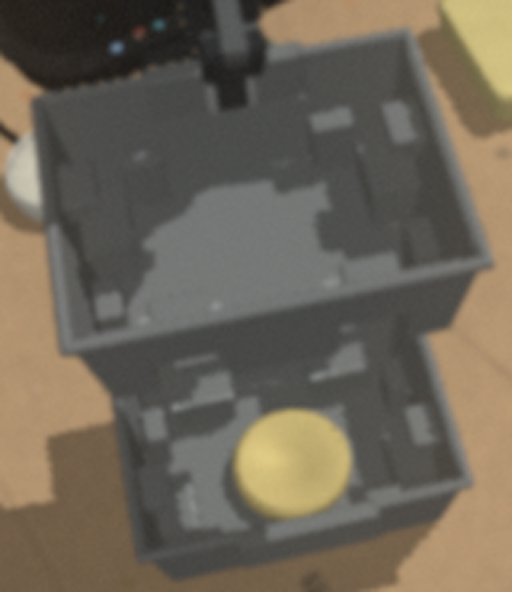

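View pics/d_s.png

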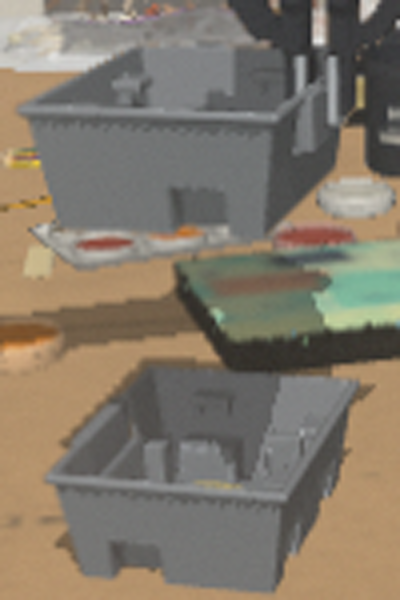

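```bash
python3 - <<'E'
from h import *
cc=cam('scene');cs=cam('side')
f=lambda L:np.array(L)/3.2+np.array([170,165])-.34
g=lambda L:np.array(L)/4+np.array([165,80])-.37
uo=[(493,264),(62,352),(407,30),(35,97)]; us=[(22,112),(125,45),(275,123),(343,57)]
lo=[(470,485),(138,560)]; ls=[(47,480),(137,367),(283,497),(357,380)]
Pu=[]
for a,b in zip(f(uo),g(us)):
    r=tri(cc,a,cs,b); Pu.append(r[0]); print('U',r[0].round(1),round(r[1],1))
for a,b in zip(f(lo),g(ls)): r=tri(cc,a,cs,b); print('L',r[0].round(1),round(r[1],1))
for nm,pts,c,z in [('U scene',f(uo),cc,267),('U side',g(us),cs,267),('L side',g(ls),cs,66)]:
    p=onplane(c,pts,z)[:,:2]; m=p.mean(0); x=p[2]+p[3]-p[0]-p[1]; y=p[1]+p[3]-p[0]-p[2]
    print(nm,m.round(1),'yaw',np.degrees(np.arctan2(x[1],x[0])).round(1),np.degrees(np.arctan2(y[1],y[0])).round(1)-90,np.linalg.norm(x)/2,np.linalg.norm(y)/2)
p=onplane(cc,f(lo),66)[:,:2]; print('L scene near corners',p, 'centre', p.mean(0)+65*U)
o=C+.8*U+1.5*V; print('expected near corners',o-65*U-85*V,o-65*U+85*V, 'C',o)
print(np.array(Pu).mean(0))
E
```

```text
U [431.4  19.2 263.6] 0.3
U [487.  183.6 267.2] 6.2
U [555.8 -26.5 263.9] 3.4
U [610.7 135.6 266.3] 9.6
L [429.2  20.4  62.6] 1.2
L [483.9 183.1  66.7] 8.1
U scene [523.1  78.6] yaw -20.6 -20.700000000000003 134.45373658439715 172.85460618603665
U side [518.7  62.3] yaw -24.3 -17.299999999999997 132.13515591360047 173.7516161238308
L side [518.7  74.4] yaw -18.8 -18.5 135.05356032858506 175.52245669329992
L scene near corners [[428.63250145  21.57294813]
 [488.67660703 183.47170883]] centre [519.61733499  79.97151112]
expected near corners [432.31840349  22.15954279] [491.29746426 181.60066167] C [522.77071463  79.32928488]
[521.24259874  77.98043175 265.24426506]
```

The upper bin is level and its yaw matches the bottom bin. In the same views it sits only 1 to 2 mm further out than the bottom bin, within the 5 to 6 mm play. I'll shift by 1.3 mm and lower to just above contact, then look.

```bash
cat >> h.py <<'E'
CT=C-0.5*U+1.5*V   # target bin centre for placing
E
python3 - <<'E'
from h import *
t=CT+67.5*U; q=down(A+np.pi)
arm.move_linear([*t,160],q,rate=100); arm.move_linear([*t,113],q,rate=60)
s=status.sense(); print(s['t'],t,s['ee_pos'],s['contact_force'],s['ft_torque'])
_,a=snap('side','s6.png'); _,b=snap('scene','c6.png')
crop(b,(180,210,160,150),5,'pics/e_c.png');crop(a,(165,135,110,95),6,'pics/e_s.png')
E
```

```text
14.2833 [584.8589621   56.36214475] [585.21749875  56.57804204 113.34947293] [-0.45636526  0.5690107  -3.80559916] [-0.06036659 -0.24060225 -0.02263216]
```

View pics/e_c.png

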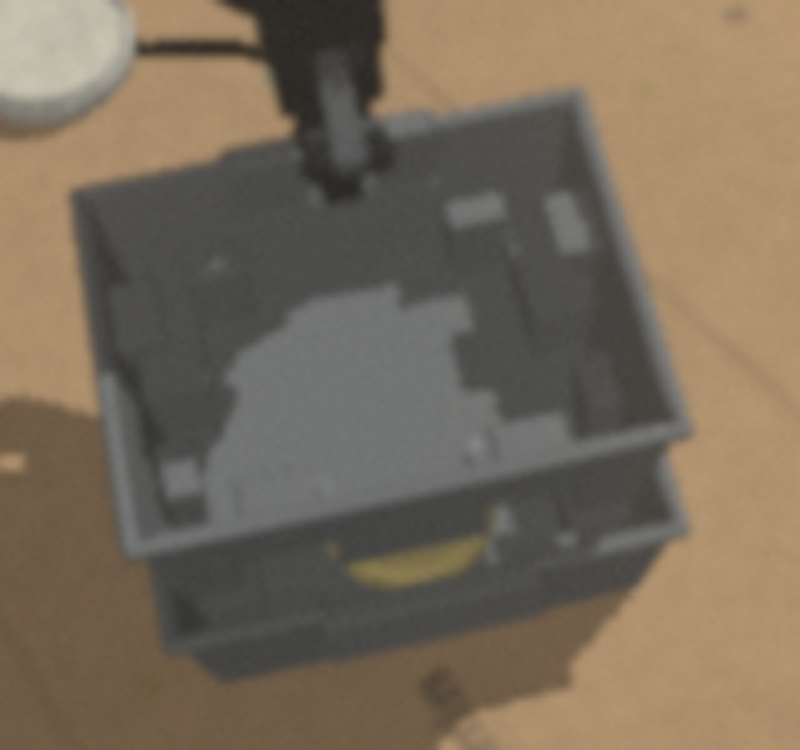

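View pics/e_s.png

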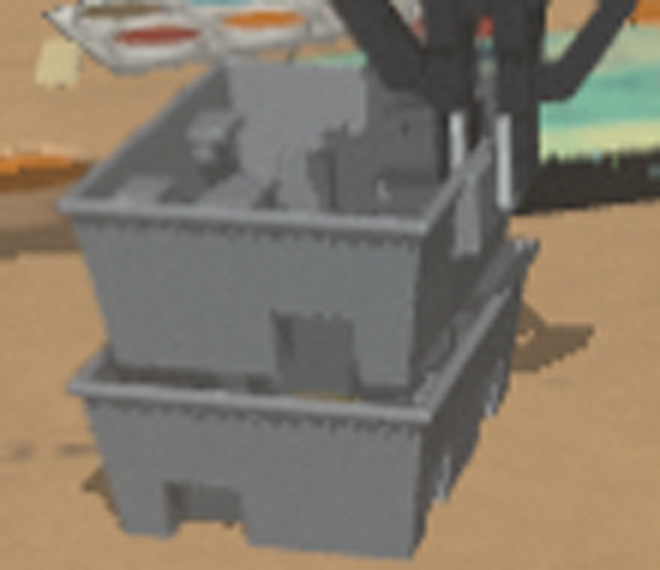

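The upper bin hangs centred above the lower one with its block on the far side, and the notch seems offset from the ledge. I'll compare near corners (scene, upper (688,430)/(132,553), lower (688,528)/(170,645)) and the matching side corners.

```bash
python3 - <<'E'
from h import *
cc=cam('scene');cs=cam('side')
f=lambda L:np.array(L)/5+np.array([180,210])-.4
g=lambda L:np.array(L)/6+np.array([165,135])-.42
a=onplane(cc,f([(690,432),(130,556)]),135.8)[:,:2]; b=onplane(cc,f([(690,531),(168,650)]),66)[:,:2]
print(a,b,[((p-q)@U,(p-q)@V) for p,q in zip(a,b)])
a=onplane(cs,g([(60,205),(428,235)]),135.8)[:,:2]; b=onplane(cs,g([(71,385),(432,415)]),66)[:,:2]
print(a,b,[((p-q)@U,(p-q)@V) for p,q in zip(a,b)])
E
```

```text
[[429.85561925  22.64779366]
 [489.51622956 183.805342  ]] [[428.24455407  19.67661587]
 [488.39750525 182.86173633]] [(np.float64(0.4801926997943371), np.float64(3.3455707161726096)), (np.float64(0.7218687109008028), np.float64(1.2731226594508251))]
[[430.97906651  13.49657876]
 [554.96946623 -37.15416588]] [[429.11973412  16.95818933]
 [555.01264392 -29.59176037]] [(np.float64(2.9448033921847845), np.float64(-2.6015375582752793)), (np.float64(2.5831722047811008), np.float64(-7.107676323443264))]
```

Offsets are at most 3 mm (the side view's depth direction is unreliable at grazing angle). I'll correct slightly and lower by force in small steps.

```bash
python3 - <<'E'
from h import *
t=CT-1.2*U-1.0*V+67.5*U; q=down(A+np.pi)
arm.move_linear([*t,113],q,rate=40)
f0=status.sense()['contact_force'][2]; z=113
for z in [108,105,103,102,101,100,99,98,97,96]:
    arm.move_linear([*t,z],q,rate=30); s=status.sense(); print(z,round(s['t'],2),s['ee_pos'].round(1),s['contact_force'].round(1),s['ft_torque'].round(2))
    if s['contact_force'][2]-f0>3.5: break
_,a=snap('side','s7.png'); _,b=snap('scene','c7.png')
crop(b,(180,210,160,150),5,'pics/f_c.png');crop(a,(165,135,110,95),6,'pics/f_s.png')
E
```

```text
108 14.95 [583.1  55.8 107.6] [ 0.5 -0.2 -2.6] [-0.01 -0.18 -0.01]
105 15.2 [583.2  55.8 104.7] [-0.4  0.4 -2.9] [-0.07 -0.14  0.01]
103 15.45 [583.3  55.8 102.8] [-0.1 -0.1 -3.6] [-0.08 -0.18 -0.06]
102 15.7 [583.4  55.8 102. ] [ 0.4 -0.1 -2.9] [-0.01 -0.17 -0.03]
101 15.95 [583.3  55.8 100.9] [ 0.2  0.1 -3.4] [-0.09 -0.15 -0.02]
100 16.2 [583.4  55.8  99.9] [ 0.9 -0.3 -4.2] [-0.02 -0.17  0.04]
99 16.45 [583.6  55.8  99.5] [-0.5 -0.8  2.7] [-0.11  0.21  0.09]
```

View pics/f_c.png

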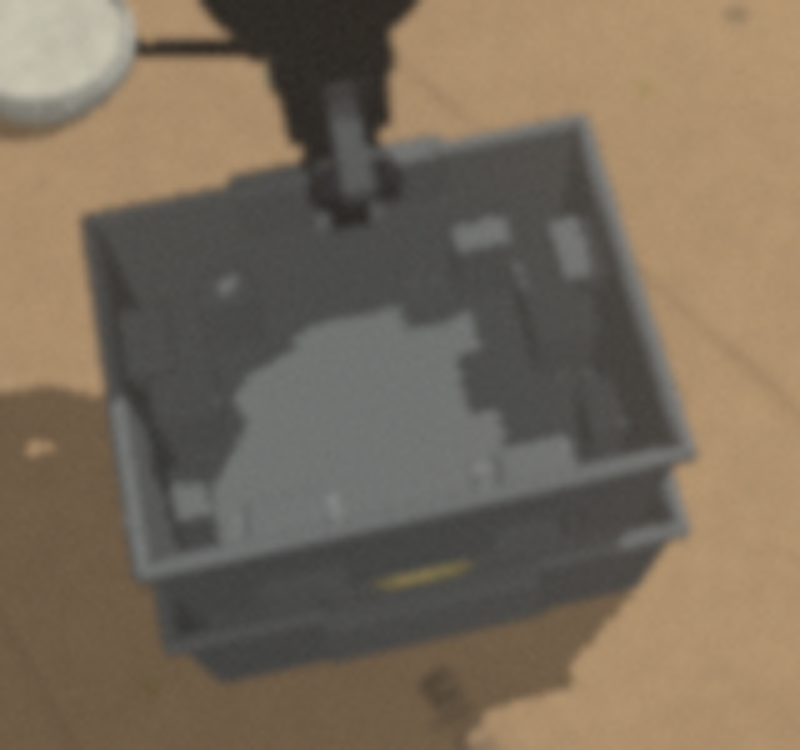

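View pics/f_s.png

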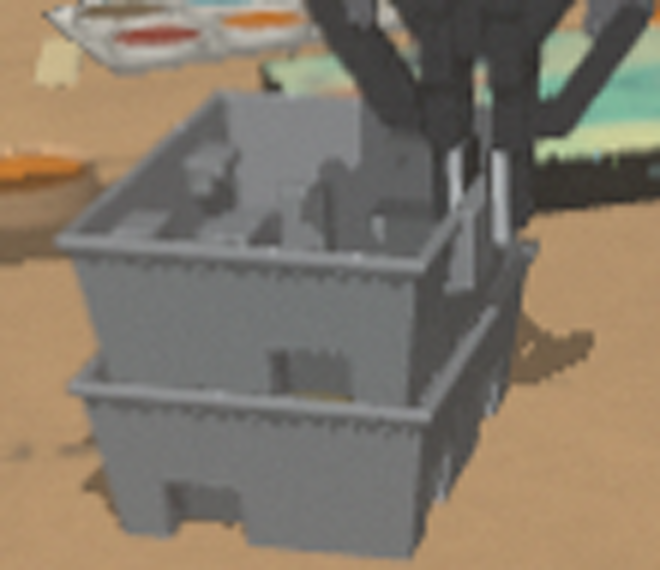

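Contact came at TCP z 99.5, exactly as predicted for resting on the ledges (122 - 22.5), and its weight is supported. The side view shows it level. I'll release and retreat straight up.

```bash
python3 - <<'E'
from h import *
t=CT-1.2*U-1.0*V+67.5*U; q=down(A+np.pi)
arm.gripper_to(16,20); s=status.sense(); print(s['t'],s['contact_force'],s['opening'])
arm.gripper_to(40); s=status.sense(); print(s['t'],s['contact_force'],s['opening'])
arm.move_linear([*t,175],q,rate=80); print(status.sense()['contact_force'])
arm.move_to([*(CT-10*U),320],down(A+np.pi))
s,w=snap('wrist','w8.png')
_,a=snap('side','s8.png'); _,b=snap('scene','c8.png'); print(s['t'])
import pickle; pickle.dump(s,open('w8.pkl','wb'))
crop(b,(180,210,160,150),5,'pics/g_c.png');crop(a,(165,135,110,95),6,'pics/g_s.png')
E
```

```text
16.7917 [-0.67276256  0.19212766 -0.45480512] 15.60734722877966
17.15 [0.10502112 0.12233591 0.57537375] 40.10358093956434
[-0.27590576  0.24878487  0.01824244]
18.95
```

View pics/w8.png

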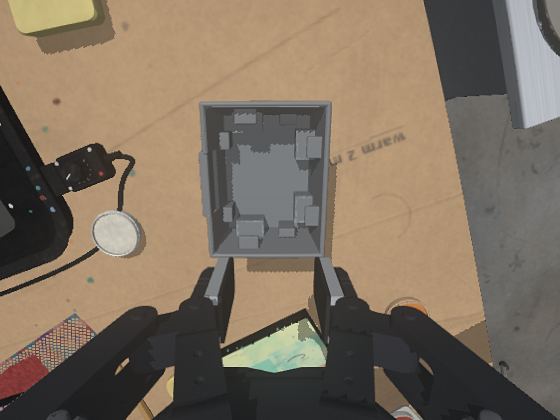

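View pics/g_s.png

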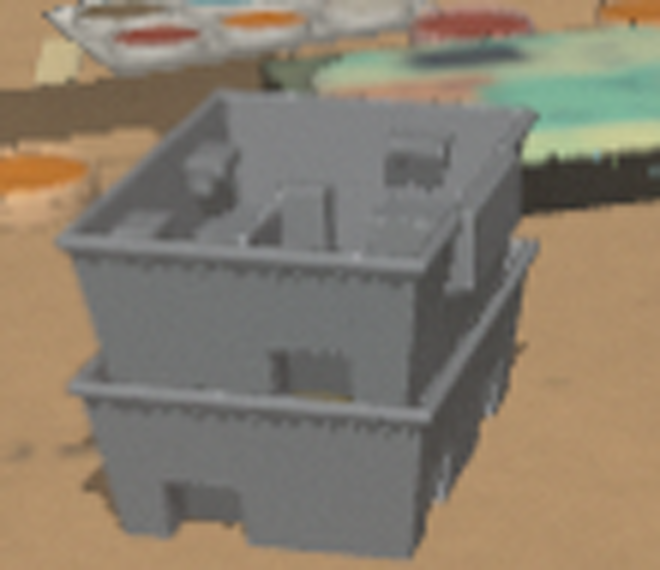

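View pics/c8.png

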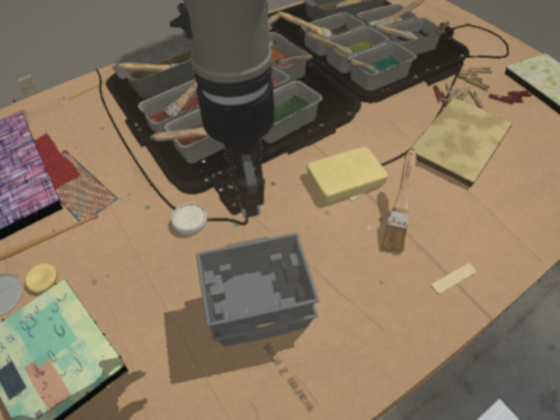

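The top bin sits level: the side view gap between rims is 143 crop px at both near corners. Its block is on the far side, and the tin and slab are unmoved. One numeric check, then hand-in.

```bash
python3 - <<'E'
from h import *
import pickle
c=cam('wrist',pickle.load(open('w8.pkl','rb'))); cs=cam('side')
w=[(331,101.5),(200,101.5),(325,257),(209.5,257)] # near-y? corners: top=-V, right=-U
p=onplane(c,w,122)[:,:2]; print(p,p.mean(0),np.linalg.norm(p[0]-p[1]),np.linalg.norm(p[2]-p[3]),np.linalg.norm(p[0]-p[2]),np.linalg.norm(p[1]-p[3]))
sd=np.array([(60,243),(428,273),(220,93),(537,117)])/6+np.array([165,135])-.42
for a,b in zip(w,sd): r=tri(c,a,cs,b); print(r[0].round(1),round(r[1],1))
a=cv2.imread('pics/a_side.png').astype(int);b=cv2.imread('pics/s8.png').astype(int)
d=np.abs(a-b).max(2); print('low bin diff',(d[200:230,180:245]>25).sum(),'slab',(d[250:315,290:365]>25).sum(),'tin',(d[190:208,305:340]>25).sum())
E
```

```text
[[428.91600384  20.80270704]
 [554.58281437 -25.93097866]
 [487.68277784 185.82738971]
 [616.35651417 138.05142028]] [521.88452755  79.68763459] 134.075294689142 137.25696221393338 175.17613883845195 175.23189534739404
[428.9  20.9 119.1] 1.0
[555.4 -26.3 117.9] 0.0
[488.5 187.6 118.7] 1.6
[616.1 139.4 117.7] 3.6
low bin diff 21 slab 0 tin 0
```

```bash
python3 - <<'E'
from h import *
print(arm.hand_in())
E
```

```text
the job is handed in; nothing more can be done
None
```

I lifted the top bin out by its grip block, turned it half a turn about its own centre and lowered it until it touched. I then released it, moved clear upwards and handed in; it took about 19 s.

**Last checks:**
- **Seating:** Contact came at TCP z 99.5 mm, the height predicted for resting on the ledges. Force on the tool stayed within a few N in every reading.
- **Level:** The four rim corners came out at 117.7 to 119.1 mm, so the top bin is level. That is about 3 to 4 mm below the expected 122 mm. Before the lift, the same kind of measurement also read about 3 mm low, so I took this as camera bias.
- **Position:** The top bin is centred at about (522, 80) mm and its block is on the far side. The rim also measured about 5 mm over its stated size, as it did in the earlier pictures.
- **The rest:** The bottom bin looks unmoved in the side view, apart from 21 slightly changed pixels, and the tin and slab show no change. Before release, the puck was visible in the bottom bin.
- **Disagreement:** The side view put the bin up to about 16 mm off along its viewing direction, where it is weak, so I relied on the scene and wrist views for that.

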